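# Seat a light stop in a filter slider by feel

### The arm

A 6-joint arm with a two-finger parallel gripper is mounted at the origin on a cart in front of the work surface, level with it; the furniture and walls round the work are solid. World frame = base frame: x ahead of the robot, y to its left, z up, the work surface at z = 0. Lengths are in mm, angles in rad, forces in N, time in s.
With the tool pointing down it reaches from about 425 to 1125 mm from the base axis. Payload 14.9 kg.
Tool frame: the origin (TCP) lies midway between the tips of the shut fingers; the grasp point (between the pads) lies 19 mm behind it; x points along the fingers, y is the direction in which the jaws open and shut, and the axes are right-handed (so a half turn about x gives the same grasp; the last joint's range is limited). The gripper opens to 91 mm and grips with 3 to 60 N. Pads are 32 mm wide; open, the fingers measure 118 mm over their backs; the gripper's body (76 mm by 178 mm) begins 60 mm behind the grasp point.
Start: joints at [-0.033, 0.379, 1.734, -0, 1.028, -0.033], TCP at [700.013, -0.006, 213.932] pointing down, gripper open.
Joint ranges: [-2.77, 2.77], [-0.74, 2.19], [0, 2.66], [-1.06, 4.2], [0.31, 2.87], [-3.08, 3.08]. Speed limits (rad/s): [1.89, 1.89, 2.39, 3.14, 3.14, 3.14].

### API

Orientations are given as a unit quaternion [x, y, z, w].
In Python, from station import env gives the robot as it stands. The module is installed in compiled form; this text tells all that it offers.
- The arm moves only by the tool servo_tool, never from a script. Its argument "commands" is a list of rows, each a list of 7 numbers: the shift along the tool's x, y, z in cm, then the turn, a rotation vector about the tool's x, y, z in rad, then the opening, from 0 (shut) to 1 (fully open). A call has 1 to 8 rows; each row is the pose to reach, as a shift and turn from the pose commanded when the call began, along the tool's axes at that moment; what a row does not reach only later rows make up. A row lasts 1/12 s, in which the tool goes at most 41.7 mm and 7.16 degrees, less where a joint would pass 70% of its speed; a pose out of reach is approached as far as the arm can. A call with a gripper value outside its range is refused whole. The fingers move at their own pace and stop on an object; "squeeze" is the grip in N (left out, the last holds). Time passes only in rows, so rows that repeat a pose let the fingers close. It gives the time, the measured TCP pose, the force and the opening at its end, in the units of the state.
- env.sense(): the state, without advancing time (a new reading comes with each control period).
- env.get_image(name): name is "side" or "top"; returns a dict with "color" (400x640x3 uint8, red, green, blue), "z_map" (400x640 float32, mm along the optical axis (not along the pixel's ray), 0 where there is no reading), "mtx" (3x3 intrinsics, pixels), "k1" (the pictures are not rectified: a ray, as slopes to the right and down, at radius r is drawn at 1 + k1 r^2 times it, then the intrinsics apply), "T" (4x4, takes a point from camera to world coordinates). Camera axes: x right, y up, looking along -z (the intrinsics and any distortion apply to the point x, -y, -z); pixel columns grow to the right and rows downward; lengths in mm; the calibration is good to about 2 mm. A picture is of the moment at which its call begins.
- env.job_done(): hands the job in, once; it reports no verdict.
The state is a dict: "time_s": time; "qpos": joint angles; "joint_vel": joint speeds; "effort": joint torques, N m; "ee_pos": TCP position; "tool_rot": TCP orientation; "force": force on the tool from outside, world axes, zero at the start; "torque": the same for the moment, N m; "opening": finger opening in mm.
Only numpy, scipy, OpenCV 4.12 (cv2) and the standard library are available. Lean on these libraries where they do the work, as an engineer would, in place of code of your own. Each camera call takes 0.05 s, during which the arm holds its last target.

### The job

Take the steel light-stop disc by its black knob, lay it flat on the loading end of the filter slider (the end with the green tab), and slide it along the fence, keeping it down on the plate, until it drops into the round pocket; then let go, with the disc lying flat and fully down in the pocket. Work gently: press and push the disc against the slider and its guide with a few newtons, always under 25 N, do not lift it off the plate once it has left the loading end, and leave the things around undisturbed.

Things in the scene. Friction and masses are not known exactly. Their poses are not given: they have to be found in the camera images.
- stop_mid (a point): Light stop: a loose flat steel disc, 44 mm in diameter and 6 mm thick, with an upright black round knob at its centre, 12 mm in diameter and 24 mm tall (30 mm overall); about 80 g. It starts lying flat on the desk, knob up. This point is on its axis half-way up, 15 mm above its underside; z along the knob.
- filter_guide: Grey filter guide fixed to the desk, 195 mm long (own y, -100 to +95 mm), 100 mm wide (own x), origin on its underside. In it lies an aluminium slider, clamped fast and rigid, its flat smooth top 20 mm above the origin, reaching from y = -95 mm (or beyond) to past the pocket. On the -x side a lip, inner face at x = -34 mm, rises 3 mm above that top; a clamp screw sticks out there.
- fence_face (a point): Point on the inner face of the dark steel fence, at slider-top height abreast of the loading spot: in the guide's frame (22.3, -65, 20) mm. The face is flat, normal to the guide's x, runs the whole length and stands 4.5 mm above the slider top. Axes as the guide's.
- load_spot (a point): Middle of the loading end, on the slider's top beside the green tab: in the guide's frame (0, -65, 20) mm. Axes as the guide's: +y along the guide from the loading end towards the pocket, +x towards the fence. A disc centred here has 0.3 mm to the fence and 12 mm to the lip.
- pocket_zone (a point): Middle of the stretch where the pocket can be, on the slider's top: in the guide's frame (0, 25, 20) mm. The one round pocket is 4 mm deep and 3 mm wider than the disc; its centre is at x = 0, so a disc that slides along the fence runs into it, up to 20 mm before or after this point along y, different every time and not measured. A seated disc stands 2 mm above the slider top.
- dish: Bystander: round petri dish, 58 mm wide and 16 mm high; origin under its centre.
- vial: Bystander: small white-capped vial with pink contents, 22 mm wide, 52 mm tall; origin under its centre.
- mailer: Bystander: flat green slide mailer, 34 x 84 x 15 mm; origin under its centre.
- case: Bystander: upright screw-top objective case, white over black, 39 mm wide, 82 mm tall; origin under its centre.

How it is judged (in metres and radians):
On the way:
1. the disc lies flat on the slider's top at its loading end (centre within 25 mm of the loading spot along the guide) (x of stop_mid in the frame of filter_guide between -0.016 and 0.012 m and y of stop_mid in the frame of filter_guide between -0.09 and -0.04 m and z of stop_mid in the frame of filter_guide between 0.0335 and 0.0365 m and angle between stop_mid's own z axis and vertical below 0.06 rad and contact force between light_stop and filter_guide above 0.2 N), for 0.2 s.
At the end, for the whole second after the job is handed in: The disc is released and at rest, flat (within 0.06 rad) and down in the pocket: its underside at least 2.7 mm below the slider's top, somewhere no more than 10 mm outside the range in which the pocket can be. The bystanders stand within 12 mm of where they were (x of stop_mid in the frame of filter_guide between -0.012 and 0.012 m and y of stop_mid in the frame of filter_guide between -0.005 and 0.055 m and z of stop_mid in the frame of filter_guide below 0.0323 m and angle between stop_mid's own z axis and vertical below 0.06 rad and linear speed of light_stop below 0.01 m/s and contact force between light_stop and the fingers below 0.05 N and distance of each of dish, vial, mailer, case from where it was at the start of the episode below 0.012 m); the robot touches nothing.
It fails at once if the disc presses against the slider or its guide with more than 25 N (contact force between light_stop and filter_guide above 25 N).
It fails at once if the disc is lifted more than 6 mm off (or carried less than 60 mm above) the plate past its loading end (more than 35 mm from the loading spot towards the pocket) (x of stop_mid in the frame of filter_guide between -0.034 and 0.022 m and y of stop_mid in the frame of filter_guide between -0.03 and 0.09 m and z of stop_mid in the frame of filter_guide between 0.041 and 0.095 m).
It fails at once if a bystander (dish, vial, mailer or case) is moved more than 12 mm or tipped (distance of any of dish, vial, mailer, case from where it was at the start of the episode above 0.012 m or angle between any of dish, vial, mailer, case's own z axis and vertical above 0.3 rad).
It also fails if it takes over 72 s, if anything falls off the work surface, if the arm or the gripper's body presses on something with over 40 N, if the wrist force passes 120 N, or if a joint passes its speed limit or range.

## Working session

There is one attempt and no reset: what is moved stays moved. The work goes in short steps, Python scripts to look and compute and a tool call to move; the robot and the scene stay as the last step left them, time stands still between calls to the robot, and variables do not carry over. Pictures are saved under pics/ and viewed, and the job is handed in when it is done.

Besides the shell and the picture viewer there is one more tool, called after "Request:" as a command line: name --pt "numbers of a row" for each row, then --argument value for the rest. servo_tool: Moves the arm, as the interface text tells. Its arguments: {"type":"object","properties":{"commands":{"type":"array","items":{"type":"array","items":{"type":"number"}}},"squeeze":{"type":"number"}},"required":["commands"]}

```bash
mkdir -p pics
cat > h.py <<'E'
import numpy as np, cv2
from station import env
def snap(n,fn):
    d=env.get_image(n); cv2.imwrite('pics/'+fn,d['color'][:,:,::-1]); np.savez(fn+'.npz',**{k:np.array(v) for k,v in d.items()}); return d
def load(fn): return dict(np.load(fn+'.npz'))
def ray(d,u,v):
    K=d['mtx'];k=float(d['k1'])
    x=(u-K[0,2])/K[0,0]; y=(v-K[1,2])/K[1,1]
    a,b=x,y
    for _ in range(30):
        f=1+k*(a*a+b*b); a=x/f;b=y/f
    T=d['T']; return T[:3,3],T[:3,:3]@np.array([a,-b,-1.])
def onplane(d,u,v,z):
    o,r=ray(d,u,v); return o+r*(z-o[2])/r[2]
def depthpt(d,u,v):
    o,r=ray(d,u,v); return o+r*float(d['z_map'][int(round(v)),int(round(u))])
E
python3 - <<'E'
from h import *
for n in('top','side'):
    d=snap(n,n+'0.png'); print(n,d['mtx'],d['k1'],d['T'])
print(env.sense())
E
```

```text
top [[511.34399675   0.         314.1678923 ]
 [  0.         511.34399675 202.22618763]
 [  0.           0.           1.        ]] -0.060481150582102544 [[-1.21670892e-02  9.90809018e-01 -1.34719903e-01  3.35205530e+02]
 [-9.99925716e-01 -1.21537672e-02  9.21342786e-04  4.60169794e+01]
 [-7.24479607e-04  1.34721106e-01  9.90883292e-01  1.42683163e+03]
 [ 0.00000000e+00  0.00000000e+00  0.00000000e+00  1.00000000e+00]]
side [[423.15817241   0.         317.77102919]
 [  0.         423.15817241 192.4062889 ]
 [  0.           0.           1.        ]] -0.02321737048873809 [[-2.00130261e-01  6.42279215e-01 -7.39881942e-01 -3.89321149e+02]
 [-9.79562127e-01 -1.15637253e-01  1.64578446e-01  2.52429601e+02]
 [ 2.01473998e-02  7.57697456e-01  6.52294908e-01  8.34753766e+02]
 [ 0.00000000e+00  0.00000000e+00  0.00000000e+00  1.00000000e+00]]
{'time_s': 0.1, 'qpos': array([-3.33096918e-02,  3.79365721e-01,  1.73471112e+00, -1.05974821e-05,
        1.02850755e+00, -3.33073833e-02]), 'joint_vel': array([ 0.00023795, -0.00106117, -0.00089258, -0.00161948,  0.00056845,
        0.00056756]), 'effort': array([ 8.27948297e-04, -7.65040755e+01, -4.35293305e+01,  6.52666739e-02,
        3.98717879e-02, -7.94045559e-05]), 'ee_pos': array([ 6.99647300e+02, -3.16788646e-03,  2.13352712e+02]), 'tool_rot': array([ 0.49975726,  0.50025459, -0.50024103,  0.49974687]), 'force': array([-0.05232691,  0.33675316,  0.49084058]), 'torque': array([-0.0034691 ,  0.02522307,  0.03771222]), 'opening': 91.24463212739688}
```

View pics/top0.png

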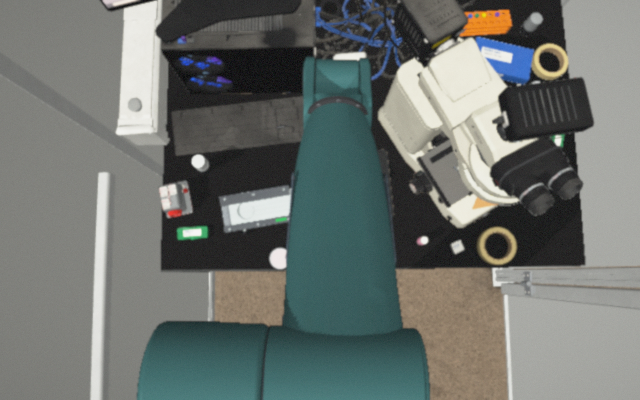

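View pics/side0.png

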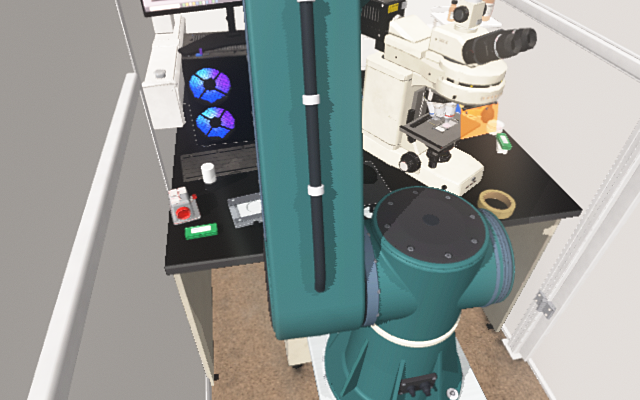

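The top view shows the guide at about (220–295, 185–232) px, partly hidden by the arm. The pocket ring is near (248, 211). I'll measure what is visible and work out where to move the arm.

Run:
```python
from h import *
from scipy.spatial.transform import Rotation as R
s=env.sense(); print(R.from_quat(s['tool_rot']).as_matrix().round(3))
d=load('top0.png')
for n,(u,v) in dict(gl=(221,212),pock=(246,211),g2=(275,205),vial=(199,161),case=(176,205),mailer=(192,233),dish=(278,258),mic=(465,70),eyep=(545,160),stage=(450,170),disk=(283,219)).items(): print(n,depthpt(d,u,v).round(0))
c=cv2.resize(d['color'][130:280,150:320],None,fx=4.7,fy=4,interpolation=cv2.INTER_CUBIC);c=cv2.resize(d['color'][140:280,150:320],None,fx=4,fy=4,interpolation=cv2.INTER_CUBIC)
cv2.imwrite('pics/c0.png',c[:,:,::-1])
```

```text
[[-0.001  1.     0.   ]
 [ 0.     0.    -1.   ]
 [-1.    -0.001 -0.   ]]
gl [505. 308.  -3.]
pock [505. 235.  14.]
g2 [520. 154.  19.]
vial [634. 353.  83.]
case [518. 419.  61.]
mailer [445. 383.  21.]
dish [374. 146.  20.]
mic [ 750. -275.  410.]
eyep [ 543. -404.  466.]
stage [ 583. -297.  172.]
disk [480. 131.  28.]
```

View pics/c0.png

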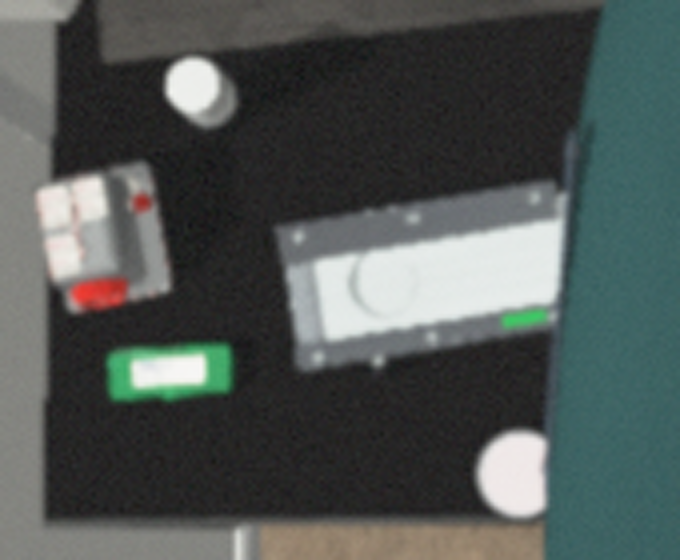

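Request:
servo_tool --pt "-1 -3.3 2.6 0 0 0 1" --pt "-2 -6.6 5.2 0 0 0 1" --pt "-3 -9.9 7.8 0 0 0 1" --pt "-4 -13 10.4 0 0 0 1" --pt "-5 -16 13 0 0 0 1" --pt "-6 -19 15.6 0 0 0 1" --pt "-7 -22 18.2 0 0 0 1" --pt "-8 -25 20.8 0 0 0 1"

```text
time_s: 0.77
ee_pos: [449.4, -207.6, 293.8]
tool_rot: [0.5, 0.5, -0.5, 0.5]
force: [0.6, -0.5, 0.1]
opening: 91.5
```

Request:
servo_tool --pt "-0.5 -2 3 0 0 0 1" --pt "-1 -4 6 0 0 0 1" --pt "-1 -6 8 0 0 0 1" --pt "-1 -6 8 0 0 0 1"

```text
time_s: 1.1
ee_pos: [388.7, -289.5, 303.8]
tool_rot: [-0.501, -0.499, 0.501, -0.499]
force: [-0.3, 0.3, -0.3]
opening: 91.0
```

Run:
```python
from h import *
for n in('top','side'):
    d=snap(n,n+'1.png')
    cv2.imwrite('pics/%s1c.png'%n,cv2.resize(d['color'][140:290,150:350] if n=='top' else d['color'][130:280,150:350],None,fx=4,fy=4,interpolation=cv2.INTER_CUBIC)[:,:,::-1])
```

```text
(no output)
```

View pics/top1.png

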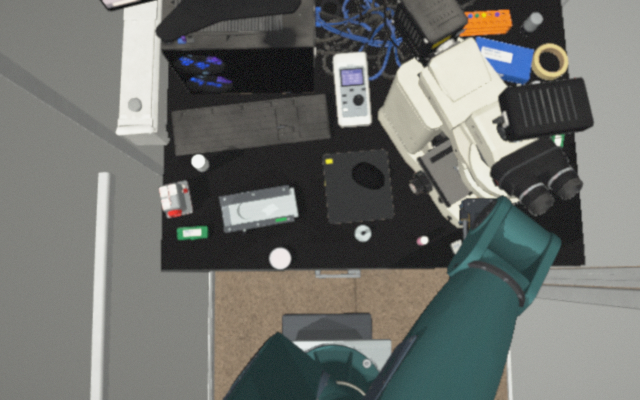

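View pics/side1.png

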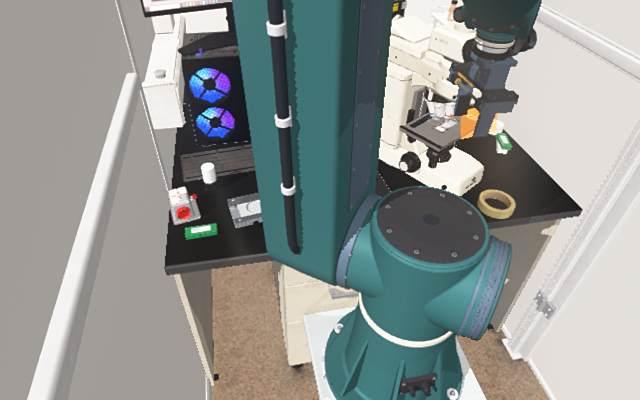

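The top view now shows everything. The disc is at about (363, 233), the guide spans (219–298, 186–231) with its green tab at (283, 219), and the dish is at (280, 258). Next, close-ups of the guide and the disc.

Run:
```python
from h import *
d=load('top1.png')
cv2.imwrite('pics/g1.png',cv2.resize(d['color'][180:240,210:310],None,fx=8,fy=8,interpolation=cv2.INTER_CUBIC)[:,:,::-1])
cv2.imwrite('pics/d1.png',cv2.resize(d['color'][215:250,345:385],None,fx=14,fy=14,interpolation=cv2.INTER_CUBIC)[:,:,::-1])
```

```text
(no output)
```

View pics/g1.png

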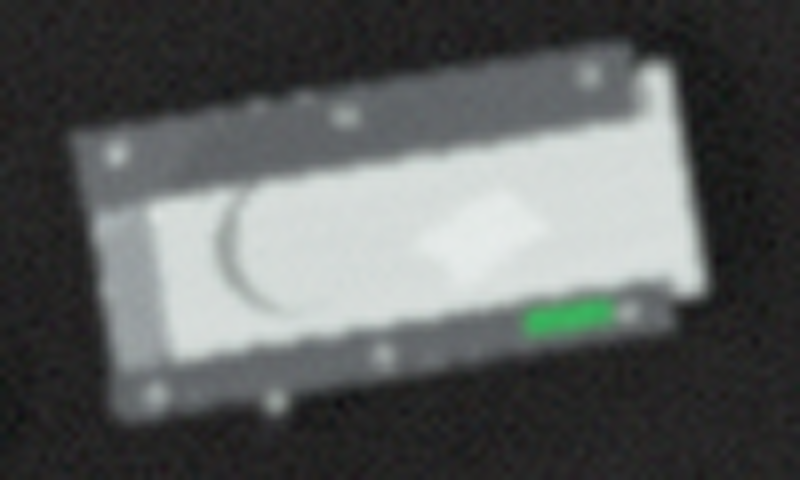

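View pics/d1.png

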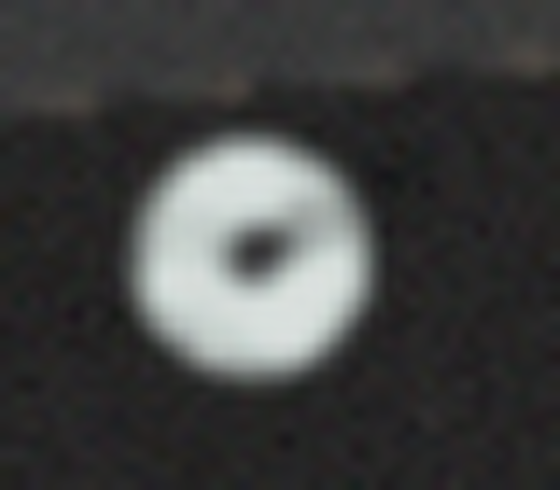

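Run:
```python
from h import *
d=load('top1.png'); hsv=cv2.cvtColor(d['color'],cv2.COLOR_RGB2HSV)
g=cv2.GaussianBlur(cv2.cvtColor(d['color'],cv2.COLOR_RGB2GRAY),(0,0),0.6).astype(float)
# guide edges by column scan, subpixel threshold
def cross(prof,th,up):
    for i in range(len(prof)-1):
        a,b=prof[i],prof[i+1]
        if (up and a<th<=b) or (not up and a>th>=b): return i+(th-a)/(b-a)
def line(pts,z):
    P=np.array([onplane(d,u,v,z) for u,v in pts])[:,:2]
    for _ in range(3):
        vx,vy,x0,y0=cv2.fitLine(P.astype(np.float32),cv2.DIST_HUBER,0,.01,.01).ravel()
        n=np.array([-vy,vx]);r=(P-[x0,y0])@n; P=P[abs(r)<2]
    dr=np.array([vx,vy]); dr=dr if dr[1]>0 else -dr
    return np.array([x0,y0]),dr,r.std(),len(P)
A=[];B=[];C=[]
for u in range(224,288):
    base=198-(u-220)*0.162
    p=g[175:235,u]
    a=cross(p,60,True); A.append((u,175+a))
    b=cross(p,150,True); 
    if b:
        B.append((u,175+b))
        s=int(b)+12
        c=cross(p[s:],150,False)
        if c: C.append((u,175+s+c))
for nm,pts,z in(('fence_out',A,24.5),('fence_in',B,22),('lip_in',C,23)):
    print(nm,[np.round(k,3) for k in line(pts,z)])
import math
# ends by points
for nm,(u,v),z in(('UL',(70,130),24.5),('UR',(632,42),24.5),('LL',(116,424),23),('LR',(678,330),23),('sliderR_up',(672,62),20),('sliderR_lo',(708,298),20),('pocketleft',(222,240),18),('pocketTop',(250,190),20)):
    print(nm,onplane(d,210+(u+.5)/8-.5,180+(v+.5)/8-.5,z).round(1))
m=((hsv[...,2]>110)).astype(np.uint8); m[:220]=0;m[:,:350]=0;m[248:]=0;m[:,378:]=0
M=cv2.moments(cv2.findContours(m,0,2)[0][0]); 
cs=cv2.findContours(m,0,2)[0]; c=max(cs,key=cv2.contourArea); (u,v),r=cv2.minEnclosingCircle(c); print('disc px',u,v,r, onplane(d,u,v,6).round(1), 'r mm',r*2.75)
ys,xs=np.nonzero(cv2.drawContours(np.zeros_like(m),[c],-1,1,-1)); print('mean',xs.mean(),ys.mean(),onplane(d,xs.mean(),ys.mean(),6).round(1),'area->dia px',2*np.sqrt(len(xs)/np.pi))
kx,ky=345+(258+.5)/14-.5,215+(250+.5)/14-.5; print('knob top',onplane(d,kx,ky,30).round(1),depthpt(d,kx,ky).round(1))
t=cv2.inRange(hsv,(45,90,60),(85,255,255)); t[:205]=0;t[235:]=0;t[:,:265]=0;t[:,310:]=0
ys,xs=np.nonzero(t);print('tab',onplane(d,xs.mean(),ys.mean(),23).round(1))
```

```text
fence_out [array([563.621, 207.205], dtype=float32), array([-0.154,  0.988], dtype=float32), np.float64(0.424), np.int64(64)]
fence_in [array([536.847, 196.684], dtype=float32), array([-0.157,  0.988], dtype=float32), np.float64(0.337), np.int64(60)]
lip_in [array([476.166, 207.506], dtype=float32), array([-0.156,  0.988], dtype=float32), np.float64(0.396), np.int64(57)]
UL [547.1 310.8  24.5]
UR [575.6 115.3  24.5]
LL [444.8 293.9  23. ]
LR [475.  100.1  23. ]
sliderR_up [569.1 101.6  20. ]
sliderR_lo [486.3  89.8  20. ]
pocketleft [508.8 258.5  18. ]
pocketTop [525.9 248.6  20. ]
disc px 362.3999938964844 233.0 8.411998748779297 [440.3 -88.5   6. ] r mm 23.132996559143066
mean 362.47767857142856 232.98214285714286 [440.3 -88.7   6. ] area->dia px 16.88803298257901
knob top [440.2 -87.8  30. ] [440.2 -87.8  29.9]
tab [479.9 137.4  23. ]
```

Guide axes found: yg = (-0.156, 0.988), xg = (0.988, 0.156). The lip, fence and tab positions all agree with the given sizes to about 1–2 mm. The load spot is at about (522.6, 143.7) and the disc axis at (440.2, -88.2), with the knob top at 29.9 mm, which fits the given 30. I'll go above the disc with the jaws along the guide's y.

Request:
servo_tool --pt "1 0.6 -2.5 0.12 0 0 1" --pt "3 1.2 -5 0.24 0 0 1" --pt "5 1.9 -7.5 0.36 0 0 1" --pt "7 2.5 -10 0.48 0 0 1" --pt "9 3.1 -12.5 0.6 0 0 1" --pt "11 3.8 -15 0.72 0 0 1" --pt "13 4.4 -17.5 0.84 0 0 1" --pt "15 5 -20 0.96 0 0 1"

```text
time_s: 1.87
ee_pos: [441.5, -84.5, 152.5]
tool_rot: [0.675, 0.211, -0.675, 0.211]
force: [1.5, -1.2, -0.7]
opening: 91.6
```

Request:
servo_tool --pt "1 0 0 0.12 0 0 1" --pt "2 0 0 0.24 0 0 1" --pt "3 0 0 0.36 0 0 1" --pt "4 0 0 0.454 0 0 1" --pt "5 0 0 0.454 0 0 1" --pt "6 0 0 0.454 0 0 1" --pt "6 0 0 0.454 0 0 1" --pt "6 0 0 0.454 0 0 1"

```text
time_s: 2.53
ee_pos: [441.0, -86.6, 93.1]
tool_rot: [-0.704, -0.056, 0.705, -0.056]
force: [-0.2, -0.2, 0.3]
opening: 91.1
```

Run:
```python
from h import *
from scipy.spatial.transform import Rotation as R
s=env.sense(); M=R.from_quat(s['tool_rot']).as_matrix(); print(s['ee_pos'].round(1),M.round(4),s['force'].round(2),s['qpos'].round(2))
print('shift cm', (M.T@(np.array([440.2,-88.2,13])-s['ee_pos'])/10).round(2))
d=snap('top','top2.png')
d=snap('side','side2.png')
```

```text
[441.  -86.6  93.1] [[-1.200e-03  1.589e-01 -9.873e-01]
 [ 3.000e-04 -9.873e-01 -1.589e-01]
 [-1.000e+00 -5.000e-04  1.200e-03]] [-0.18 -0.18  0.26] [-0.25  0.19  2.28  0.    0.68  1.17]
shift cm [8.01 0.15 0.09]
```

View pics/side2.png

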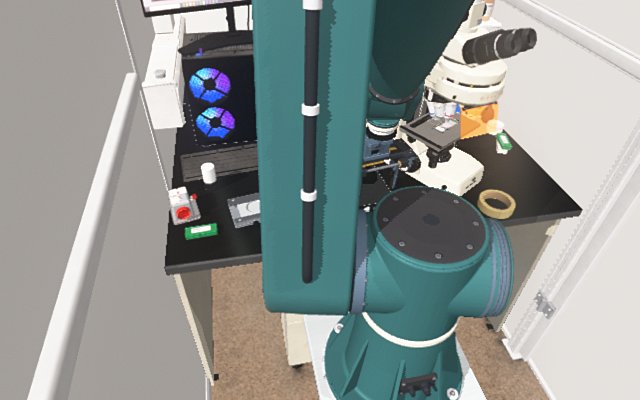

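The arm hides the disc in this view, so I'll rely on the measurement. I'm descending in stages and checking force.

Request:
servo_tool --pt "2 0.15 0.1 0 0 0 1" --pt "4 0.15 0.1 0 0 0 1" --pt "6 0.15 0.1 0 0 0 1" --pt "7 0.15 0.1 0 0 0 1" --pt "7.7 0.15 0.1 0 0 0 1" --pt "8 0.15 0.1 0 0 0 1" --pt "8 0.15 0.1 0 0 0 1"

```text
time_s: 3.22
ee_pos: [440.6, -88.6, 13.6]
tool_rot: [-0.705, -0.055, 0.705, -0.055]
force: [-0.4, 0.1, -0.3]
opening: 91.3
```

Request:
servo_tool --pt "0 0 0 0 0 0 0.6" --pt "0 0 0 0 0 0 0.5" --pt "0 0 0 0 0 0 0.4" --pt "0 0 0 0 0 0 0.3" --pt "0 0 0 0 0 0 0.2" --pt "0 0 0 0 0 0 0.1" --pt "0 0 0 0 0 0 0.0" --pt "0 0 0 0 0 0 0.0" --squeeze 8

```text
time_s: 3.88
ee_pos: [440.5, -88.6, 13.6]
tool_rot: [0.705, 0.055, -0.705, 0.055]
force: [0.2, 1.0, 0.2]
opening: 40.6
```

Request:
servo_tool --pt "0 0 0 0 0 0 0.0" --pt "0 0 0 0 0 0 0.0" --pt "0 0 0 0 0 0 0.0" --pt "0 0 0 0 0 0 0.0"

```text
time_s: 4.22
ee_pos: [440.4, -88.6, 13.5]
tool_rot: [-0.705, -0.055, 0.705, -0.055]
force: [-0.0, 0.3, -0.1]
opening: 14.3
```

Request:
servo_tool --pt "0 0 0 0 0 0 0.0" --pt "0 0 0 0 0 0 0.0" --pt "0 0 0 0 0 0 0.0" --pt "0 0 0 0 0 0 0.0"

```text
time_s: 4.55
ee_pos: [440.5, -88.6, 13.5]
tool_rot: [-0.705, -0.055, 0.705, -0.055]
force: [-0.2, 0.2, -0.4]
opening: 11.5
```

Gripped at 11.5 mm on the 12 mm knob. Lifting and carrying to above the loading end, starting 4 mm off the fence.

Request:
servo_tool --pt "-2 0 0 0 0 0 0" --pt "-5 0 0 0 0 0 0" --pt "-5 -3.6 -1.9 0 0 0 0" --pt "-5 -7.2 -3.8 0 0 0 0" --pt "-5 -10.8 -5.7 0 0 0 0" --pt "-5 -14.4 -7.6 0 0 0 0" --pt "-5 -18 -9.5 0 0 0 0" --pt "-5 -19 -10 0 0 0 0" --squeeze 10

```text
time_s: 5.22
ee_pos: [511.4, 118.9, 63.9]
tool_rot: [0.706, 0.056, -0.704, 0.056]
force: [0.2, -0.1, -1.0]
opening: 11.3
```

Request:
servo_tool --pt "0 -1.4 -0.7 0 0 0 0" --pt "0 -2.6 -1.4 0 0 0 0" --pt "0 -2.6 -1.4 0 0 0 0" --pt "0 -2.6 -1.4 0 0 0 0" --pt "0 -2.6 -1.4 0 0 0 0"

```text
time_s: 5.63
ee_pos: [518.9, 141.9, 63.4]
tool_rot: [-0.705, -0.055, 0.705, -0.055]
force: [-0.5, -0.0, -1.1]
opening: 11.6
```

Run:
```python
from h import *
s=env.sense(); print(s['ee_pos'].round(1),s['force'].round(2),s['opening'])
for n in('top','side'):
    d=snap(n,n+'3.png')
d=load('top3.png');e=load('side3.png')
a=cv2.resize(d['color'][170:270,200:400],None,fx=4,fy=4,interpolation=cv2.INTER_CUBIC)
cv2.imwrite('pics/c3.png',a[:,:,::-1])
```

```text
[518.9 141.9  63.4] [-0.47 -0.02 -1.12] 11.591690274341058
```

View pics/c3.png

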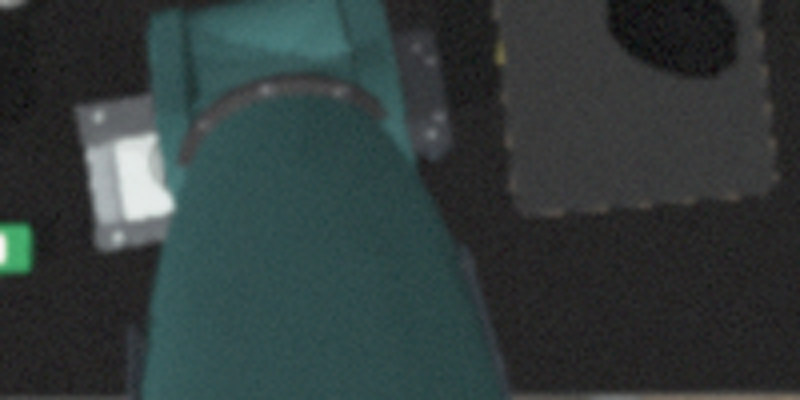

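View pics/side3.png

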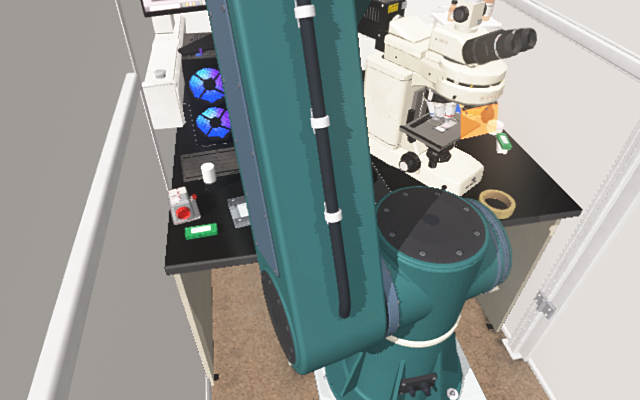

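Both cameras have the disc hidden behind the arm, but the wrist reads about 1 N of weight, so it is held. I'll lower it by feel.

Request:
servo_tool --pt "1 0 0 0 0 0 0" --pt "1.8 0 0 0 0 0 0" --pt "2.3 0 0 0 0 0 0" --pt "2.6 0 0 0 0 0 0" --pt "2.6 0 0 0 0 0 0"

```text
time_s: 6.15
ee_pos: [518.7, 142.3, 36.5]
tool_rot: [-0.704, -0.055, 0.706, -0.055]
force: [-0.7, -0.5, -1.1]
opening: 11.7
```

Request:
servo_tool --pt "0.1 0 0 0 0 0 0" --pt "0.2 0 0 0 0 0 0" --pt "0.2 0 0 0 0 0 0"

```text
time_s: 6.4
ee_pos: [519.4, 142.6, 35.6]
tool_rot: [0.705, 0.055, -0.705, 0.055]
force: [0.2, -0.3, -0.2]
opening: 11.4
```

Request:
servo_tool --pt "0.05 0 0 0 0 0 0" --pt "0.1 0 0 0 0 0 0" --pt "0.1 0 0 0 0 0 0"

```text
time_s: 6.65
ee_pos: [519.4, 142.6, 34.6]
tool_rot: [0.705, 0.055, -0.705, 0.055]
force: [0.4, -0.2, -0.3]
opening: 11.8
```

Request:
servo_tool --pt "0.05 0 0 0 0 0 0" --pt "0.05 0 0 0 0 0 0"

```text
time_s: 6.82
ee_pos: [519.3, 142.5, 34.0]
tool_rot: [-0.705, -0.055, 0.705, -0.055]
force: [-0.4, 0.6, -1.4]
opening: 11.8
```

Request:
servo_tool --pt "0.05 0 0 0 0 0 0" --pt "0.05 0 0 0 0 0 0"

```text
time_s: 6.98
ee_pos: [519.4, 142.6, 33.5]
tool_rot: [0.705, 0.055, -0.705, 0.055]
force: [0.6, 0.0, -0.9]
opening: 11.8
```

Request:
servo_tool --pt "0.03 0 0 0 0 0 0" --pt "0.03 0 0 0 0 0 0"

```text
time_s: 7.15
ee_pos: [519.4, 142.6, 33.4]
tool_rot: [0.705, 0.055, -0.705, 0.055]
force: [-1.5, -0.4, 5.1]
opening: 11.6
```

Request:
servo_tool --pt "0.03 0 0 0 0 0 0" --pt "0.03 0 0 0 0 0 0"

```text
time_s: 7.32
ee_pos: [519.5, 142.6, 33.4]
tool_rot: [-0.705, -0.055, 0.705, -0.055]
force: [-3.5, -0.9, 8.9]
opening: 11.8
```

Request:
servo_tool --pt "0.03 0 0 0 0 0 0" --pt "0.03 0 0 0 0 0 0"

```text
time_s: 7.48
ee_pos: [519.6, 142.6, 33.2]
tool_rot: [0.705, 0.055, -0.705, 0.055]
force: [-4.1, -1.2, 12.0]
opening: 11.3
```

Contact at TCP z ≈ 33.4 as expected, and the arm is stiff. I'll ease off to a few newtons.

Request:
servo_tool --pt "-0.04 0 0 0 0 0 0" --pt "-0.04 0 0 0 0 0 0" --pt "-0.04 0 0 0 0 0 0"

```text
time_s: 7.73
ee_pos: [519.5, 142.6, 33.3]
tool_rot: [0.705, 0.055, -0.705, 0.055]
force: [-1.8, 0.1, 6.5]
opening: 11.4
```

Request:
servo_tool --pt "0 0 -0.1 0 0 0 0" --pt "0 0 -0.1 0 0 0 0"

```text
time_s: 7.9
ee_pos: [519.8, 142.6, 33.2]
tool_rot: [-0.704, -0.055, 0.705, -0.055]
force: [-4.7, -1.0, 12.5]
opening: 11.3
```

Request:
servo_tool --pt "-0.05 0 0 0 0 0 0" --pt "-0.05 0 0 0 0 0 0" --pt "-0.05 0 0 0 0 0 0"

```text
time_s: 8.15
ee_pos: [520.3, 142.7, 33.4]
tool_rot: [0.705, 0.055, -0.705, 0.055]
force: [-0.3, -0.1, -1.2]
opening: 11.6
```

Run:
```python
from h import *
from scipy.spatial.transform import Rotation as R
s=env.sense();print(s['ee_pos'].round(2),s['force'].round(2),s['torque'].round(3),R.from_quat(s['tool_rot']).as_matrix().round(4))
```

```text
[520.34 142.73  33.42] [-0.33 -0.09 -1.2 ] [ 0.036  0.117 -0.022] [[ 1.000e-04  1.562e-01 -9.877e-01]
 [ 0.000e+00 -9.877e-01 -1.562e-01]
 [-1.000e+00 -0.000e+00 -1.000e-04]]
```

Request:
servo_tool --pt "0 0 -0.1 0 0 0 0" --pt "0 0 -0.1 0 0 0 0"

```text
time_s: 8.32
ee_pos: [521.5, 142.9, 33.5]
tool_rot: [0.705, 0.055, -0.705, 0.055]
force: [-0.2, 0.8, -1.8]
opening: 11.3
```

Request:
servo_tool --pt "0 0 -0.1 0 0 0 0" --pt "0 0 -0.1 0 0 0 0"

```text
time_s: 8.48
ee_pos: [522.5, 143.1, 33.5]
tool_rot: [0.705, 0.055, -0.705, 0.055]
force: [-0.8, -0.5, -1.8]
opening: 11.3
```

Request:
servo_tool --pt "0 0 -0.05 0 0 0 0" --pt "0 0 -0.05 0 0 0 0"

```text
time_s: 8.65
ee_pos: [522.6, 143.1, 33.5]
tool_rot: [-0.705, -0.055, 0.705, -0.055]
force: [0.0, 0.1, -0.2]
opening: 11.3
```

Request:
servo_tool --pt "0 0 -0.05 0 0 0 0" --pt "0 0 -0.05 0 0 0 0"

```text
time_s: 8.82
ee_pos: [522.8, 143.1, 33.4]
tool_rot: [-0.705, -0.055, 0.705, -0.055]
force: [-4.0, -1.0, 1.7]
opening: 11.7
```

Request:
servo_tool --pt "0 0 -0.05 0 0 0 0" --pt "0 0 -0.05 0 0 0 0"

```text
time_s: 8.98
ee_pos: [522.9, 143.1, 33.4]
tool_rot: [-0.704, -0.055, 0.706, -0.055]
force: [-7.1, -1.0, 5.5]
opening: 11.5
```

Request:
servo_tool --pt "0 0 -0.05 0 0 0 0" --pt "0 0 -0.05 0 0 0 0"

```text
time_s: 9.15
ee_pos: [523.1, 143.1, 33.4]
tool_rot: [-0.704, -0.055, 0.706, -0.055]
force: [-10.1, -2.1, 8.7]
opening: 11.4
```

Fence contact is at x ≈ 522.7, as predicted. I'll ease off to a light touch and slide along +y (tool -y).

Request:
servo_tool --pt "0 0 0.1 0 0 0 0" --pt "0 0 0.1 0 0 0 0"

```text
time_s: 9.32
ee_pos: [522.9, 143.1, 33.4]
tool_rot: [-0.705, -0.055, 0.705, -0.055]
force: [-4.5, -1.0, 1.6]
opening: 11.2
```

Request:
servo_tool --pt "0 -0.2 0 0 0 0 0" --pt "0 -0.4 0 0 0 0 0" --pt "0 -0.6 0 0 0 0 0" --pt "0 -0.8 0 0 0 0 0" --pt "0 -1 0 0 0 0 0"

```text
time_s: 9.73
ee_pos: [521.5, 152.8, 33.5]
tool_rot: [-0.705, -0.055, 0.705, -0.056]
force: [-3.5, -6.1, 4.4]
opening: 11.6
```

Request:
servo_tool --pt "0 -0.3 0 0 0 0 0" --pt "0 -0.6 0 0 0 0 0" --pt "0 -0.9 0 0 0 0 0" --pt "0 -1.2 0 0 0 0 0" --pt "0 -1.5 0 0 0 0 0"

```text
time_s: 10.15
ee_pos: [519.1, 167.6, 33.5]
tool_rot: [-0.705, -0.055, 0.705, -0.056]
force: [-4.4, -5.6, 4.8]
opening: 11.4
```

Request:
servo_tool --pt "0 -0.3 0 0 0 0 0" --pt "0 -0.6 0 0 0 0 0" --pt "0 -0.9 0 0 0 0 0" --pt "0 -1.2 0 0 0 0 0" --pt "0 -1.5 0 0 0 0 0"

```text
time_s: 10.57
ee_pos: [516.8, 182.4, 33.5]
tool_rot: [-0.705, -0.055, 0.705, -0.056]
force: [-3.9, -7.5, 4.8]
opening: 12.1
```

Request:
servo_tool --pt "0 -0.3 0 0 0 0 0" --pt "0 -0.6 0 0 0 0 0" --pt "0 -0.9 0 0 0 0 0" --pt "0 -1.2 0 0 0 0 0" --pt "0 -1.5 0 0 0 0 0"

```text
time_s: 10.98
ee_pos: [514.4, 197.3, 33.5]
tool_rot: [-0.705, -0.055, 0.705, -0.056]
force: [-3.2, -5.7, 3.7]
opening: 11.5
```

Request:
servo_tool --pt "0 -0.2 0 0 0 0 0" --pt "0 -0.4 0 0 0 0 0" --pt "0 -0.6 0 0 0 0 0" --pt "0 -0.8 0 0 0 0 0"

```text
time_s: 11.32
ee_pos: [513.2, 205.2, 33.5]
tool_rot: [-0.705, -0.055, 0.705, -0.056]
force: [-4.4, -5.4, 3.8]
opening: 11.1
```

Request:
servo_tool --pt "0 -0.15 0 0 0 0 0" --pt "0 -0.3 0 0 0 0 0" --pt "0 -0.45 0 0 0 0 0" --pt "0 -0.6 0 0 0 0 0"

```text
time_s: 11.65
ee_pos: [512.2, 211.1, 33.4]
tool_rot: [-0.705, -0.055, 0.705, -0.056]
force: [-2.9, -5.3, 2.2]
opening: 11.3
```

Request:
servo_tool --pt "0 -0.15 0 0 0 0 0" --pt "0 -0.3 0 0 0 0 0" --pt "0 -0.45 0 0 0 0 0" --pt "0 -0.6 0 0 0 0 0"

```text
time_s: 11.98
ee_pos: [511.3, 217.0, 33.4]
tool_rot: [-0.705, -0.055, 0.705, -0.056]
force: [-3.8, -4.8, 2.7]
opening: 11.7
```

Request:
servo_tool --pt "0 -0.1 0 0 0 0 0" --pt "0 -0.2 0 0 0 0 0" --pt "0 -0.3 0 0 0 0 0" --pt "0 -0.4 0 0 0 0 0"

```text
time_s: 12.32
ee_pos: [510.7, 221.0, 33.4]
tool_rot: [-0.705, -0.055, 0.705, -0.056]
force: [-3.1, -4.5, 1.5]
opening: 11.7
```

Request:
servo_tool --pt "0.02 -0.1 0 0 0 0 0" --pt "0.02 -0.2 0 0 0 0 0" --pt "0.02 -0.3 0 0 0 0 0" --pt "0.02 -0.4 0 0 0 0 0"

```text
time_s: 12.65
ee_pos: [510.1, 225.0, 33.2]
tool_rot: [-0.705, -0.055, 0.705, -0.056]
force: [-3.1, -5.0, 2.2]
opening: 11.5
```

Request:
servo_tool --pt "0 -0.1 0 0 0 0 0" --pt "0 -0.2 0 0 0 0 0" --pt "0 -0.3 0 0 0 0 0"

```text
time_s: 12.9
ee_pos: [509.7, 227.9, 33.2]
tool_rot: [-0.705, -0.055, 0.705, -0.056]
force: [-2.6, -3.4, 1.9]
opening: 11.5
```

Request:
servo_tool --pt "0 -0.1 0 0 0 0 0" --pt "0 -0.2 0 0 0 0 0"

```text
time_s: 13.07
ee_pos: [509.4, 230.0, 33.2]
tool_rot: [-0.705, -0.055, 0.705, -0.055]
force: [-3.1, -3.8, 1.9]
opening: 11.5
```

Request:
servo_tool --pt "0.02 -0.1 0 0 0 0 0" --pt "0.02 -0.2 0 0 0 0 0"

```text
time_s: 13.23
ee_pos: [509.1, 232.1, 33.0]
tool_rot: [-0.705, -0.055, 0.705, -0.055]
force: [-2.7, -3.4, 1.5]
opening: 11.4
```

Request:
servo_tool --pt "0 -0.1 0 0 0 0 0" --pt "0 -0.1 0 0 0 0 0"

```text
time_s: 13.4
ee_pos: [509.1, 233.3, 33.1]
tool_rot: [-0.705, -0.055, 0.705, -0.055]
force: [-2.9, -2.5, 1.3]
opening: 11.3
```

Request:
servo_tool --pt "0 -0.1 0 0 0 0 0" --pt "0 -0.1 0 0 0 0 0"

```text
time_s: 13.57
ee_pos: [508.9, 234.3, 33.1]
tool_rot: [0.705, 0.055, -0.705, 0.055]
force: [-3.2, -1.3, -1.4]
opening: 11.5
```

The vertical force has gone to zero at guide y ≈ 26.7, about where the camera put the pocket (27). Pushing down a little.

Request:
servo_tool --pt "0.05 0 0 0 0 0 0" --pt "0.05 0 0 0 0 0 0"

```text
time_s: 13.73
ee_pos: [508.9, 234.1, 32.6]
tool_rot: [-0.705, -0.055, 0.705, -0.055]
force: [-3.3, 0.0, 0.2]
opening: 11.0
```

Request:
servo_tool --pt "0.05 0 0 0 0 0 0" --pt "0.05 0 0 0 0 0 0"

```text
time_s: 13.9
ee_pos: [508.9, 234.1, 32.1]
tool_rot: [-0.705, -0.055, 0.705, -0.055]
force: [-4.5, -0.3, 0.6]
opening: 11.4
```

It is dropping in. I'll continue down and ease off the fence a little.

Request:
servo_tool --pt "0.04 0 0.04 0 0 0 0" --pt "0.08 0 0.04 0 0 0 0"

```text
time_s: 14.07
ee_pos: [508.7, 234.1, 31.4]
tool_rot: [0.705, 0.055, -0.705, 0.055]
force: [-2.4, 0.3, 1.7]
opening: 11.6
```

Request:
servo_tool --pt "0.04 0 0 0 0 0 0" --pt "0.08 0 0 0 0 0 0"

```text
time_s: 14.23
ee_pos: [508.7, 234.1, 30.6]
tool_rot: [0.705, 0.055, -0.705, 0.055]
force: [-3.1, 1.0, 0.7]
opening: 11.6
```

Request:
servo_tool --pt "0.03 0 0 0 0 0 0" --pt "0.06 0 0 0 0 0 0"

```text
time_s: 14.4
ee_pos: [508.7, 234.1, 30.0]
tool_rot: [0.705, 0.055, -0.705, 0.055]
force: [-2.5, 1.4, 1.0]
opening: 11.5
```

Request:
servo_tool --pt "0.03 0 0.02 0 0 0 0" --pt "0.05 0 0.02 0 0 0 0"

```text
time_s: 14.57
ee_pos: [508.5, 234.1, 29.5]
tool_rot: [0.705, 0.055, -0.705, 0.055]
force: [-1.2, 1.5, -0.0]
opening: 11.4
```

Request:
servo_tool --pt "0.03 0 0 0 0 0 0" --pt "0.03 0 0 0 0 0 0"

```text
time_s: 14.73
ee_pos: [508.5, 234.0, 29.3]
tool_rot: [0.705, 0.055, -0.705, 0.055]
force: [-1.5, -0.3, 2.1]
opening: 11.0
```

Request:
servo_tool --pt "0.03 0 0 0 0 0 0" --pt "0.03 0 0 0 0 0 0"

```text
time_s: 14.9
ee_pos: [508.6, 234.0, 29.2]
tool_rot: [0.705, 0.055, -0.705, 0.055]
force: [-3.5, -0.7, 6.5]
opening: 11.5
```

Firm stop at 29.3, which is 4.1 mm below the slide height, so it is seated. Easing off, opening and lifting away.

Request:
servo_tool --pt "-0.04 0 0 0 0 0 0" --pt "-0.04 0 0 0 0 0 0.2" --pt "-0.04 0 0 0 0 0 0.4" --pt "-0.04 0 0 0 0 0 0.4" --pt "-0.04 0 0 0 0 0 0.4" --pt "-0.04 0 0 0 0 0 0.4"

```text
time_s: 15.4
ee_pos: [508.4, 234.0, 29.2]
tool_rot: [0.705, 0.055, -0.705, 0.055]
force: [-0.0, 0.1, 0.1]
opening: 36.5
```

Request:
servo_tool --pt "-0.5 0 0 0 0 0 0.4" --pt "-1.5 0 0 0 0 0 0.4" --pt "-3 0 0 0 0 0 0.4" --pt "-6 0 0 0 0 0 0.4" --pt "-9 0 0 0 0 0 0.4" --pt "-12 0 0 0 0 0 0.4" --pt "-15 0 0 0 0 0 0.4"

```text
time_s: 15.98
ee_pos: [508.1, 233.9, 181.6]
tool_rot: [0.705, 0.055, -0.705, 0.055]
force: [0.7, 0.7, 0.0]
opening: 36.3
```

Request:
servo_tool --pt "-1 4 1.1 0 0 0 0.4" --pt "-2 8 2.2 0 0 0 0.4" --pt "-3 12 3.3 0 0 0 0.4" --pt "-4 16 4.4 0 0 0 0.4" --pt "-5 20 5.5 0 0 0 0.4" --pt "-6 24 6.6 0 0 0 0.4" --pt "-7 28 7.7 0 0 0 0.4" --pt "-8 32 8.8 0 0 0 0.4"

```text
time_s: 16.65
ee_pos: [471.5, -89.9, 258.9]
tool_rot: [0.705, 0.055, -0.704, 0.056]
force: [0.4, -0.2, 0.1]
opening: 36.3
```

Run:
```python
from h import *
s=env.sense();print(s['ee_pos'],s['time_s'])
d=snap('top','top4.png')
cv2.imwrite('pics/c4.png',cv2.resize(d['color'][150:270,150:320],None,fx=4.7,fy=4.7,interpolation=cv2.INTER_CUBIC)[:,:,::-1])
for y in range(200,225,3): print(y,[depthpt(d,u,y)[2].round(1) for u in range(238,262,2)])
```

```text
[471.46408359 -89.86000411 258.94687094] 16.65
200 [np.float64(28.2), np.float64(27.0), np.float64(23.0), np.float64(27.5), np.float64(27.1), np.float64(24.6), np.float64(1426.8), np.float64(22.6), np.float64(20.8), np.float64(24.5), np.float64(18.6), np.float64(22.3)]
203 [np.float64(30.8), np.float64(22.7), np.float64(14.1), np.float64(22.8), np.float64(23.0), np.float64(23.8), np.float64(14.4), np.float64(19.8), np.float64(18.1), np.float64(21.0), np.float64(19.8), np.float64(18.4)]
206 [np.float64(19.1), np.float64(24.2), np.float64(18.5), np.float64(27.9), np.float64(17.6), np.float64(17.2), np.float64(24.0), np.float64(22.0), np.float64(19.8), np.float64(20.5), np.float64(19.3), np.float64(22.0)]
209 [np.float64(17.5), np.float64(26.2), np.float64(23.7), np.float64(49.1), np.float64(49.6), np.float64(18.1), np.float64(27.0), np.float64(20.5), np.float64(15.5), np.float64(21.5), np.float64(22.4), np.float64(21.2)]
212 [np.float64(17.3), np.float64(1426.8), np.float64(23.3), np.float64(18.8), np.float64(23.2), np.float64(21.1), np.float64(19.6), np.float64(23.0), np.float64(18.9)
[... 239 characters left out ...]
, np.float64(22.1), np.float64(17.2)]
218 [np.float64(20.9), np.float64(24.0), np.float64(17.9), np.float64(18.6), np.float64(17.4), np.float64(11.5), np.float64(21.7), np.float64(18.4), np.float64(19.2), np.float64(20.6), np.float64(13.9), np.float64(13.4)]
221 [np.float64(20.5), np.float64(19.1), np.float64(17.7), np.float64(17.3), np.float64(16.9), np.float64(21.6), np.float64(25.8), np.float64(19.3), np.float64(20.8), np.float64(25.3), np.float64(18.9), np.float64(21.9)]
224 [np.float64(26.2), np.float64(23.8), np.float64(23.5), np.float64(20.6), np.float64(21.3), np.float64(21.5), np.float64(28.6), np.float64(27.9), np.float64(20.6), np.float64(24.6), np.float64(23.6), np.float64(27.2)]
```

View pics/c4.png

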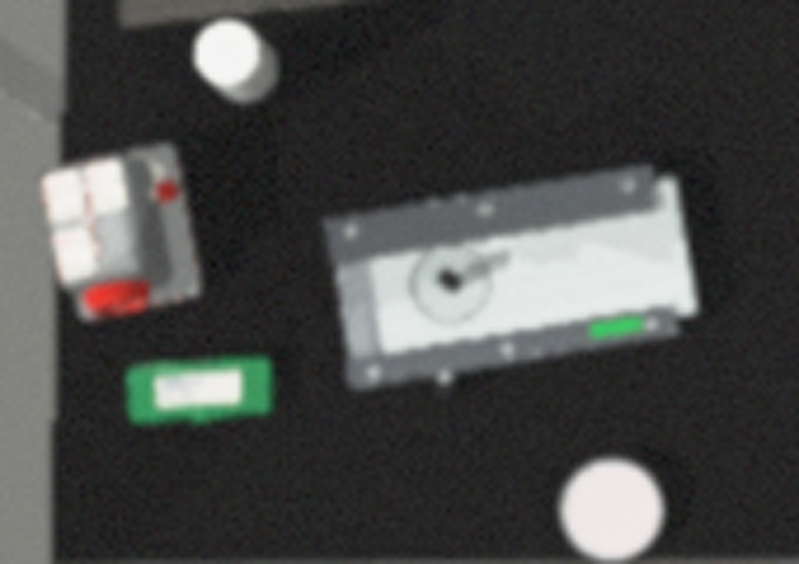

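The picture shows the disc's knob at about (246, 209) px, centred in the pocket ring, with the bystanders where they were (dish still at about (280, 258)). Handing in.

Run:
```python
from h import *
print(env.job_done())
```

```text
the job is handed in; nothing more can be done
None
```

The disc is in the pocket, released, and the job is handed in at about 17 s; the hand-in itself gives no verdict.

- **What I did:** I gripped the disc by its knob and laid it flat on the loading end. I then found the fence by touch and slid the disc along it at a few newtons. At guide y ≈ 26.7 mm the vertical force vanished. I pressed the disc down there, let go and backed away.
- **Seating:** it went down about 4.1 mm from the sliding height to a firm stop, which matches the 4 mm pocket depth. The last top picture shows the knob centred in the pocket ring. The depth map was too noisy (several mm) to confirm the seating height or tilt, so those rest on the measured descent and that picture.
- **Forces:** the readings at the end of each move peaked at about 13 N on the tool. That was twice while finding the plate and once against the fence, above the few newtons I aimed for. The limit is 25 N, but I did not read forces between those points.
- **Bystanders:** the dish was at the same pixel position before and after, and the mailer and case looked unchanged. I did not measure the vial again; the arm passed well clear of it.

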